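Clamp a dry-well sleeve in the sprung holder with the taper pin

ROBOT

A 7-joint arm with a two-finger parallel gripper is mounted at the origin on a cart in front of the work surface, level with it; the furniture and walls round the work are solid. World frame = base frame: x ahead of the robot, y to its left, z up, the work surface at z = 0. Lengths are in m, angles in rad, forces in N, time in s.
With the tool pointing down it reaches from about 0.425 to 0.95 m from the base axis. Payload 4.7 kg.
Tool frame: the origin (TCP) lies at the centre of the arm's flange, where the gripper is bolted on; the fingertips stand 173 mm ahead of it and the grasp point (between the pads) lies 155 mm ahead of it; z points along the fingers, y is the line along which they close (so a half turn about z gives the same grasp; the last joint's range is limited). The gripper opens to 85 mm and grips with 20 to 120 N. Pads are 22 mm wide; open, the fingers measure 114 mm over their backs; the gripper's body (76 mm by 85 mm) begins 54 mm behind the grasp point. The pads swing forward as they close: fully open they stand 13 mm farther back than shut.
Start: joints at [1.201, 0.469, -0.049, 1.532, 0.024, 1.141, -0.082], TCP at [0.226, -0.636, 0.405] pointing down, gripper open.
Joint ranges: [-2.59, 2.59], [-0.33, 1.99], [-1.39, 1.29], [0.1, 2.45], [-1.04, 4.18], [0.21, 1.99], [-2.66, 2.66]. Speed limits (rad/s): [2.57, 2.57, 3.14, 3.14, 3.14, 3.14, 3.14].

INTERFACE

Orientations are given as a 3x3 rotation matrix whose columns are the frame's x, y, z axes.
In Python, from workcell import env, eyes gives the robot as it stands.
- The arm moves only by the shell command python3 -m jog 'ROWS' [OPENING] [FORCE]. ROWS is JSON, one flat list of numbers, 4 for each row, row after row: the shift along the world's x, y, z in mm, then the turn about the world's z in degrees. In form: [tx, ty, tz, roll, tx, ty, tz, roll, ...]. A call has 1 to 12 rows; each row is the pose to reach, as a shift and turn from the pose commanded when the call began; what a row does not reach only later rows make up. A row lasts 1/8 s, in which the tool goes at most 62.5 mm and 10.7 degrees, less where a joint would pass 70% of its speed; a pose out of reach is approached as far as the arm can. A call with a gripper value outside its range is refused whole. OPENING is the opening in per cent of the stroke, from 0 (shut) to 100 (fully open), set as the call begins (- or left out, the last holds). The fingers move at their own pace and stop on an object; FORCE is the grip in N (left out, the last holds). Time passes only in rows, so rows that repeat a pose let the fingers close. It gives the time, the measured TCP pose, the force, the opening and the grip force at its end, in the units of the state.
- env.get_obs(): the state, without advancing time (a new reading comes with each control period).
- eyes.camera(name): name is "scene" or "top" or "wrist"; returns (picture, depth): 384x512x3 uint8, blue, green, red; 384x512 float32, m along the optical axis (not along the pixel's ray), 0 where there is no reading.
- eyes.camera_info(name): a dict with "K" (3x3 intrinsics, pixels), "pose" (4x4, takes a point from camera to world coordinates). Camera axes: x right, y up, looking along -z (the intrinsics and any distortion apply to the point x, -y, -z); pixel columns grow to the right and rows downward; lengths in m; the calibration is good to about 2 mm. A picture is of the moment at which its call begins: read the wrist's pose just before it. camera_info takes no time and is no camera call; for the wrist camera it gives the pose at the moment of the call.
- env.close_job(): hands the job in; it is judged then, once.
Trained networks look in the newest picture that a camera, given by its name, has taken for a name from the list of things; names that differ only in an ending like _2 or _b are one class to them, and where a whole thing is asked for, a point or a joint stands for the part that bears it (a point fixed in the world has none). Each returns a list of dicts, best first, with "conf" (0 to 1); they miss things now and then, are a little off and sometimes report something else, mostly with a low value. They report only what shows in the picture. A call takes as long as a camera call. They do not tell look-alikes from the thing itself.
- eyes.find_in(camera, thing): "box" ([left, top, width, height] in pixels, round what is visible of it).
- eyes.spot_point(camera, thing): "centre" ([column, row] in pixels: a listed point, or the origin of a listed thing).
The state is a dict: "time": time; "q": joint angles; "joint_vel": joint speeds; "effort": joint torques, N m; "position": TCP position; "orientation": TCP orientation; "wrist_force": force on the tool from outside, world axes, zero at the start; "moment": the same for the moment, N m; "grip_width": opening from 0.0 (shut) to 1.0 (fully open); "grip_force": force on a finger pad.
Only numpy, scipy, OpenCV 4.12 (cv2) and the standard library are available. Lean on these libraries where they do the work, as an engineer would, in place of code of your own. Each camera call takes 0.05 s, during which the arm holds its last target. There are 200 camera calls.

TASK

Clamp the short insert sleeve, one of the two sleeves standing loose at the front left of the desk, upright in the sprung holder for cleaning. Drive the tapered pin fully home through the holder's stacked holes so that it pulls the curved arm back, and let go; stand the sleeve in the vee and let go; then draw the pin out so that the arm springs onto the sleeve and holds it in the vee, and put the pin back, fully down, in the stand hole it came from. Leave the tall sleeve and the straight pin alone.

Things in the scene. Friction and masses are not known exactly. Their poses are not given: they have to be found in the camera images.
- fixture: The holder, fixed to the desk: aluminium base plate 100 x 240 x 16 mm (x, y, z). Origin: centre of its underside, on the desk; z up. Its +y end carries a steel vee 28 mm high (top 44 mm above the desk) that opens to the fixture's -x; its -y end the pin bracket. The arm's upright pivot stands at (-8, -52) mm, its top 50 mm above the desk.
- clevis_mouth (a point): Centre of the pin bracket's upper hole, on its top face, 52 mm above the desk, at fixture (-2.1, -91.6) mm. Below it: bracket hole 19.4 mm wide (52-44 mm above the desk), eye of the arm 19 mm (36-26), base hole 13 mm (16-0). Bracket and base holes are in line; the eye stands 6 mm off towards the fixture's -x until the pin pulls it in. Lower the pin upright on this axis; driving it home takes 4 to 20 N.
- clip_arm (a joint): Angle of the sprung arm, rad. 0: at rest, nose as near the vee as it goes. Grows as the nose is drawn back from the vee; 0.09 to 0.14 with the pin home; about 0.035 when the nose presses on the short sleeve in the vee (with about 3 N).
- vee_seat (a point): Where the centre of the sleeve's foot stands when the sleeve touches both 45-degree faces of the vee: on top of the base plate, 16 mm above the desk, at fixture (7.5, 78) mm. With the pin home the nose leaves about 9 mm of room towards the fixture's -x, so the sleeve is best lowered about 4 mm to the -x side of this point; the released arm pushes it the rest of the way.
- taper_pin_grip (a point): Middle of the round knurled grip (24 mm diameter, 46 mm tall) of the tapered steel pin, which stands upright, tip down, in the stand. z: the pin's axis, up. Below the grip a collar 32 mm wide, 5 mm thick, its underside 28 mm below this point, then 23 mm of 18 mm shank and a 27 mm taper to a 5 mm tip 78 mm below. 0.13 to 0.21 kg. Home, the collar rests on the rim of the hole.
- taper_pin_shoulder (a point): Centre of the underside of the taper pin's collar, 50 mm above its tip, 28 mm below the middle of its grip.
- pin_stand: Wooden stand fixed to the desk: top board 62 x 150 mm (x, y), its top 60 mm above the desk (8 mm thick), with two 24 mm through holes at y = +45 and -45 mm; the heads of small rods stand 3 mm above the board. Origin: centre of its underside on the desk. One hole holds the taper pin, the other the straight pin; which is which varies.
- straight_pin: A straight 12 mm pin with a 22 mm square head, in the other hole of the stand; not needed. Origin at its axis, 50 mm below the underside of its collar, z up.
- sleeve_mid (a point): Middle of the short turned steel sleeve, 28 mm diameter, 85 mm tall, 0.2 to 0.3 kg, standing on the desk; half-way up its axis (42.5 mm above its foot); z is its axis, up.
- sleeve: The same short sleeve; origin at the centre of its foot.
- tall_sleeve: The other loose sleeve, 33 mm diameter, 120 mm tall, standing near the short one; not needed. Origin at the centre of its foot.
- clip_nose (a point): Round nose (12 mm diameter) of the curved dark steel arm, 31 mm above the desk, 130 mm from the arm's pivot. The arm is 10 mm thick, 26 to 36 mm above the desk, on the -x side of the vee; its spring swings the nose towards the vee.
There are look-alikes about, which are no part of the job. What is shaped like the sleeve but pink is not meant. Leave any pink or purple look-alike of the part that bears taper_pin_grip alone.

How it is judged:
By the outcome, as a careful person would: the job done as asked, in the order asked, and still so for the second after the job is handed in, with the robot touching nothing.
It also fails if it takes over 64 s, if anything falls off the work surface, if the arm or the gripper's body presses on something with over 40 N, if the wrist force passes 120 N, or if a joint passes its speed limit or range.

## Working session

There is one attempt and no reset: what is moved stays moved. The work goes in short steps, Python scripts to look and compute and a shell command to move; the robot and the scene stay as the last step left them, time stands still between calls to the robot, and variables do not carry over. Pictures are saved under pics/ and viewed, at most 10 in all, crops included, and the job is handed in when it is done.

```bash
ls; mkdir -p pics
cat > h.py <<'E'
import numpy as np, cv2
from workcell import env, eyes
def ray(cam,px,info=None):
    i=info or eyes.camera_info(cam); K=np.array(i["K"]);T=np.array(i["pose"])
    d=np.array([(px[0]-K[0,2])/K[0,0],-(px[1]-K[1,2])/K[1,1],-1.0])
    return T[:3,3],T[:3,:3]@d
def atz(cam,px,z,info=None):
    o,d=ray(cam,px,info); return o+d*(z-o[2])/d[2]
def tri(rays):
    A=np.zeros((3,3));b=np.zeros(3)
    for o,d in rays:
        d=d/np.linalg.norm(d);P=np.eye(3)-np.outer(d,d);A+=P;b+=P@o
    x=np.linalg.solve(A,b)
    return x,[np.linalg.norm((np.eye(3)-np.outer(d,d)/(d@d))@(x-o)) for o,d in rays]
E
python3 - <<'E'
from h import *
for k in eyes.camera_info("scene").items(): print(k)
o=env.get_obs();print(o["time"],o["position"],o["orientation"],o["wrist_force"])
for c in ["scene","top"]:
    p,d=eyes.camera(c); cv2.imwrite(f"pics/{c}0.png",p)
    for t in ["taper_pin_grip","sleeve_mid","tall_sleeve","straight_pin","clevis_mouth","vee_seat","fixture","pin_stand","clip_nose"]:
        print(c,t,[(np.round(r["centre"],1).tolist(),round(r["conf"],2)) for r in eyes.spot_point(c,t)[:4]])
E
```

```text
pics
('K', array([[381.6145865 ,   0.        , 255.15488067],
       [  0.        , 381.6145865 , 197.96258908],
       [  0.        ,   0.        ,   1.        ]]))
('pose', array([[ 0.79208895,  0.29224049, -0.53590166, -0.00644938],
       [-0.61018673,  0.40260084, -0.68233768, -0.64300877],
       [ 0.01634776,  0.86747222,  0.49721695,  0.53203134],
       [ 0.        ,  0.        ,  0.        ,  1.        ]]))
0.0 [ 0.2255322  -0.63592948  0.40366176] [[ 9.42467647e-01  3.34296536e-01 -7.48424194e-04]
 [ 3.34297358e-01 -9.42465918e-01  1.80815713e-03]
 [-1.00903631e-04 -1.95432583e-03 -9.99998085e-01]] [-0.42520972 -0.02280645  0.24044955]
scene taper_pin_grip [([361.1, 238.3], 0.95), ([338.0, 224.3], 0.69), ([314.0, 234.7], 0.6)]
scene sleeve_mid [([169.5, 174.7], 0.86), ([173.9, 168.2], 0.57)]
scene tall_sleeve [([212.4, 172.5], 0.94)]
scene straight_pin []
scene clevis_mouth [([272.3, 206.9], 0.71)]
scene vee_seat [([239.8, 193.6], 0.89)]
scene fixture [([252.3, 208.8], 0.68)]
scene pin_stand [([318.5, 282.5], 0.87)]
scene clip_nose [([235.2, 193.1], 0.71)]
top taper_pin_grip [([329.4, 158.5], 0.75), ([337.0, 207.5], 0.39)]
top sleeve_mid [([155.2, 219.2], 0.68), ([172.0, 234.7], 0.63)]
top tall_sleeve [([159.9, 179.3], 0.48)]
top straight_pin [([362.9, 217.5], 0.44)]
top clevis_mouth [([278.1, 197.4], 0.67)]
top vee_seat [([224.1, 186.9], 0.87)]
top fixture [([247.6, 192.9], 0.56)]
top pin_stand [([344.1, 214.4], 0.63)]
top clip_nose [([222.5, 192.5], 0.83)]
```

Run:
```python
from h import *
a=cv2.imread("pics/scene0.png")[110:330,120:420];b=cv2.imread("pics/top0.png")[110:290,100:420]
a=cv2.resize(a,None,fx=2.6,fy=2.6,interpolation=3);b=cv2.resize(b,None,fx=2.5,fy=2.5,interpolation=3)
cv2.imwrite("pics/a.png",a);cv2.imwrite("pics/b.png",b)
```

```text
(no output)
```

View pics/a.png

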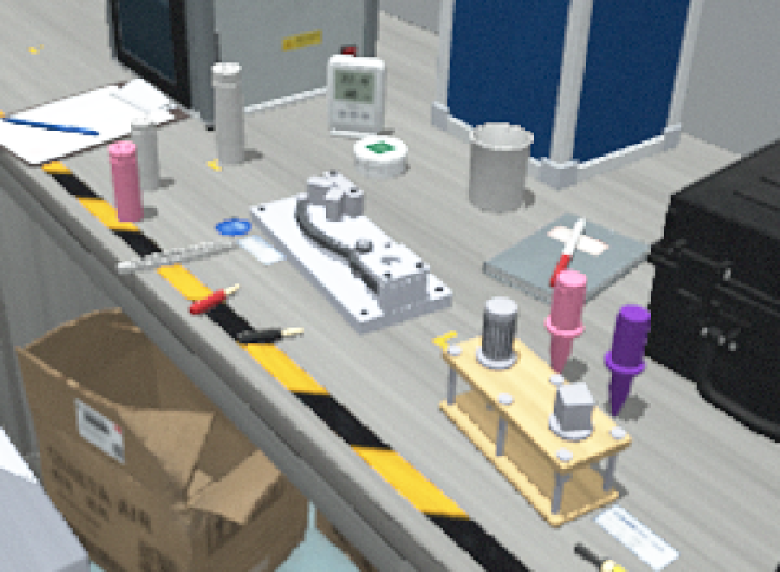

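View pics/b.png

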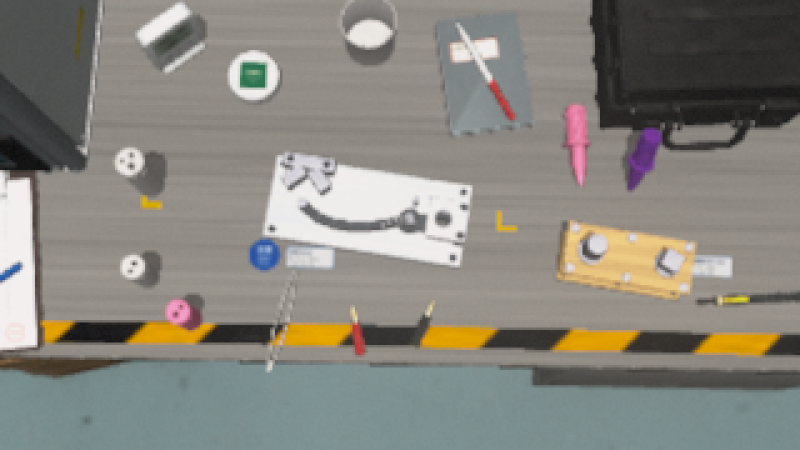

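Scene picture: the grey knurled taper pin is in the stand at (314,235), with look-alikes in pink (338,224) and purple (361,238); the square-headed straight pin is at (341,265). The short grey sleeve is at (174,168), with a pink one at (169,175) and the tall one at (209,155). I choose the grey pin and the short grey sleeve. The top picture agrees: pin (337,208), sleeve (153,216), pink sleeve (172,235), tall sleeve (152,175).

Run:
```python
from h import *
P={"pin":((314,234.7),(337,207.5)),"sleeve":((173.9,168.2),(155.2,219.2)),"clevis":((272.3,206.9),(278.1,197.4)),"vee":((239.8,193.6),(224.1,186.9)),"fix":((252.3,208.8),(247.6,192.9)),"stand":((318.5,282.5),(344.1,214.4)),"nose":((235.2,193.1),(222.5,192.5)),"tall":((212.4,172.5),(159.9,179.3))}
for k,(s,t) in P.items():
    x,r=tri([ray("scene",s),ray("top",t)]);print(k,x.round(4),np.round(r,4))
p,d=eyes.camera("top")
for k,z in(("pin",.07),):pass
c=eyes.camera_info("top")
print(c["pose"].round(3),c["K"][0])
# fixture outline from top image (bright plate) 
g=cv2.cvtColor(p,6);g=cv2.resize(g,None,fx=1,fy=1)
m=((g>205)*255).astype("uint8");m[:, :195]=0;m[:,300:]=0;m[:160]=0;m[225:]=0
n,l,s,_=cv2.connectedComponentsWithStats(m)
i=1+np.argmax(s[1:,4]);pts=cv2.findContours((l==i).astype("uint8"),0,2)[0][0]
rc=cv2.minAreaRect(pts);bx=cv2.boxPoints(rc);print(rc,s[i])
for q in bx: print(q,atz("top",q,.016).round(4))
w,dw=eyes.camera("wrist");cv2.imwrite("pics/w0.png",w);wi=eyes.camera_info("wrist");print(wi["pose"].round(3),wi["K"])
```

```text
pin [ 0.4712 -0.224   0.0919] [0.0018 0.0018]
sleeve [0.4321 0.3038 0.0459] [0.0007 0.0007]
clevis [ 0.5034 -0.0565  0.0632] [0.0024 0.0024]
vee [0.5361 0.1101 0.0146] [0.0046 0.0046]
fix [0.5225 0.0376 0.0054] [0.0027 0.0027]
stand [ 0.4648 -0.2594 -0.004 ] [0.0008 0.0008]
nose [0.5196 0.1127 0.0199] [0.0022 0.0022]
tall [ 0.5651  0.3092 -0.0082] [0.0001 0.0001]
[[ 0.017  0.981 -0.195  0.24 ]
 [-1.     0.019  0.008 -0.007]
 [ 0.011  0.194  0.981  1.412]
 [ 0.     0.     0.     1.   ]] [469.48168937   0.         265.14924286]
((246.96646118164062, 193.52349853515625), (79.1302490234375, 33.135066986083984), 10.007980346679688) [ 206  172   83   44 1959]
[205.12418 202.96309] [0.4892 0.1632 0.016 ]
[210.88257 170.33223] [0.5909 0.1499 0.016 ]
[288.80875 184.08391] [ 0.5525 -0.089   0.016 ]
[283.05035 216.71477] [ 0.4517 -0.0725  0.016 ]
[[ 0.335  0.909  0.249  0.287]
 [-0.942  0.323  0.089 -0.614]
 [ 0.001 -0.264  0.964  0.374]
 [ 0.     0.     0.     1.   ]] [[279.65073947   0.         257.24227902]
 [  0.         279.65073947 193.22288545]
 [  0.           0.           1.        ]]
```

```bash
python3 -m jog '[40,60,0,-5,80,120,0,-10,120,180,0,-15,160,240,0,-20,200,310,0,-20,230,360,0,-20,245,400,0,-20,245,412,0,-20,245,412,0,-20,245,412,0,-20]' 100
python3 - <<'E'
from h import *
wi=eyes.camera_info("wrist");w,d=eyes.camera("wrist");cv2.imwrite("pics/w1.png",w)
np.savez("w1.npz",K=wi["K"],pose=wi["pose"],d=d)
print(wi["pose"].round(4))
for t in ["taper_pin_grip","taper_pin_shoulder","clevis_mouth","pin_stand","straight_pin"]:
    print(t,[(np.round(r["centre"],1).tolist(),round(r["conf"],2)) for r in eyes.spot_point("wrist",t)[:4]])
x,r=tri([ray("scene",(169.5,174.7)),ray("top",(172,234.7))]);print("pink",x,r)
E
```

```text
time: 2.35
position: [0.4704, -0.2249, 0.4048]
orientation: [[1.0, -0.009, -0.0], [-0.009, -1.0, -0.001], [-0.0, 0.001, -1.0]]
wrist_force: [0.1, -0.7, 0.2]
grip_width: 0.999
grip_force: 0.0
[[-8.500e-03  9.645e-01  2.640e-01  5.360e-01]
 [-1.000e+00 -8.700e-03 -7.000e-04 -2.253e-01]
 [ 1.600e-03 -2.640e-01  9.645e-01  3.744e-01]
 [ 0.000e+00  0.000e+00  0.000e+00  1.000e+00]]
taper_pin_grip [([255.9, 183.7], 0.73), ([370.4, 113.6], 0.63), ([244.6, 18.8], 0.61)]
taper_pin_shoulder [([245.5, 46.9], 0.81), ([352.5, 126.1], 0.66), ([256.7, 175.7], 0.63)]
clevis_mouth [([104.5, 148.4], 0.92)]
pin_stand [([288.8, 176.8], 0.92)]
straight_pin [([321.2, 178.6], 0.57)]
pink [0.38857951 0.24861946 0.05902458] [np.float64(0.0020013121426149592), np.float64(0.002001312142615048)]
```

View pics/w1.png

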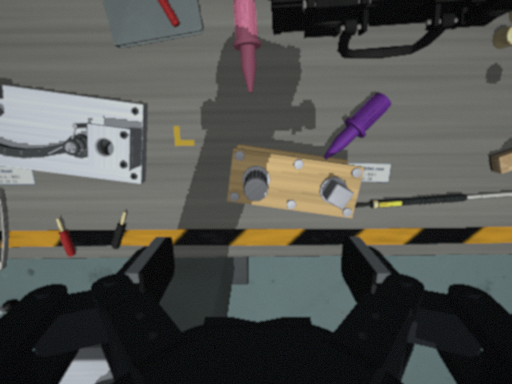

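The wrist view shows the grey taper pin grip at (256,184), square head at (338,192), bracket hole at about (104,147). The pink (245,20) and purple (370,114) pins lie on the desk.

```bash
cat >> h.py <<'E'
def deproj(info,d,m):
    v,u=np.where(m&(d>0));z=d[v,u];K=np.array(info["K"]);T=np.array(info["pose"])
    p=np.c_[(u-K[0,2])/K[0,0]*z,-(v-K[1,2])/K[1,1]*z,-z]
    return p@T[:3,:3].T+T[:3,3],u,v
E
python3 - <<'E'
from h import *
f=np.load("w1.npz");d=f["d"];I={"K":f["K"],"pose":f["pose"]}
x,r=tri([ray("wrist",(255.9,183.7),I),ray("scene",(314,234.7)),ray("top",(337,207.5))]);print("pin tri",x,r)
print("clevis",*tri([ray("wrist",(104.5,148.4),I),ray("scene",(272.3,206.9)),ray("top",(278.1,197.4))]))
P,u,v=deproj(I,d,np.ones_like(d,bool))
near=np.hypot(P[:,0]-x[0],P[:,1]-x[1])<.03
s=P[near&(P[:,2]>.1)];print("grip top pts",len(s),s.mean(0),s.min(0),s.max(0), np.percentile(P[near][:,2],[5,50,95]))
b=P[(np.hypot(P[:,0]-.46,P[:,1]+.26)<.12)&(P[:,2]>.05)&(P[:,2]<.07)];print("board",b.mean(0),len(b))
r=cv2.minAreaRect((b[:,:2]*1000).astype("float32"));print(r)
q=P[(np.hypot(P[:,0]-.504,P[:,1]+.055)<.05)&(P[:,2]>.045)&(P[:,2]<.058)];print("bracket",q.mean(0),q.min(0),q.max(0),len(q))
hole=P[(np.hypot(P[:,0]-.504,P[:,1]+.055)<.02)&(P[:,2]<.04)];print("hole",hole.mean(0),len(hole))
# dark blob circle in the image near the hole
w=cv2.cvtColor(cv2.imread("pics/w1.png"),6);c=w[130:165,85:125];print(c.shape)
m=(c<75).astype("uint8");n,l,st,ce=cv2.connectedComponentsWithStats(m);print(st.tolist(),(ce+[85,130]).round(1).tolist())
E
```

```text
pin tri [ 0.47022086 -0.22409049  0.09293745] [np.float64(0.0010737523958434202), np.float64(0.002341746792204224), np.float64(0.001545894977152001)]
clevis [ 0.50353338 -0.05656143  0.06302524] [np.float64(0.00014674265038091376), np.float64(0.00233859434754621), np.float64(0.0024549444071872433)]
grip top pts 15081 [ 0.48361183 -0.2240821   0.31510738] [ 0.45562038 -0.25267226  0.10001715] [ 0.49047584 -0.19565181  0.33513885] [0.06058997 0.32070599 0.33302262]
board [ 0.46333909 -0.26745732  0.0609579 ] 5715
((460.11407470703125, -268.39105224609375), (150.68447875976562, 62.676475524902344), 81.36967468261719)
bracket [ 0.50427752 -0.05172269  0.05174286] [ 0.47609806 -0.08246063  0.04500924] [ 0.53085411 -0.00531199  0.05661165] 1949
hole [ 0.50251516 -0.04140853  0.03018867] 161
(35, 40)
[[0, 0, 40, 35, 1233], [36, 3, 4, 4, 15], [0, 6, 2, 13, 15], [13, 10, 12, 15, 126], [0, 25, 1, 1, 1], [36, 32, 4, 3, 10]] [[104.5, 147.1], [122.6, 134.4], [85.1, 141.4], [103.4, 146.4], [85.0, 155.0], [122.5, 163.2]]
```

```bash
python3 - <<'E'
from h import *
f=np.load("w1.npz");d=f["d"];I={"K":f["K"],"pose":f["pose"]}
P,u,v=deproj(I,d,np.ones_like(d,bool))
s=P[(np.hypot(P[:,0]-.469,P[:,1]+.224)<.025)&(P[:,2]>.1)&(P[:,2]<.125)];print(len(s),s.mean(0),s.min(0),s.max(0))
print(atz("wrist",(103.4,146.4),.05,I))
E
python3 -m jog '[-2,1,-50,0,-2,1,-80,0,-2,1,-80,0]' 60
python3 - <<'E'
from h import *
wi=eyes.camera_info("wrist");w,d=eyes.camera("wrist");cv2.imwrite("pics/w2.png",w)
c=[r for r in eyes.spot_point("wrist","taper_pin_grip")[:3]];print(c)
P,u,v=deproj(wi,d,np.ones_like(d,bool))
s=P[(np.hypot(P[:,0]-.469,P[:,1]+.224)<.025)&(P[:,2]>.09)&(P[:,2]<.125)];print(len(s),s.mean(0),s.min(0),s.max(0))
t=s[s[:,2]>.106];print("top",len(t),t.mean(0),t.min(0),t.max(0))
f=np.load("w1.npz")
if c: print(tri([ray("wrist",c[0]["centre"],wi),ray("wrist",(255.9,183.7),{"K":f["K"],"pose":f["pose"]})]))
E
```

```text
496 [ 0.468706   -0.22364869  0.110533  ] [ 0.45562038 -0.23584967  0.10001715] [ 0.4798043  -0.21181822  0.11338413]
[ 0.5045704 -0.0487246  0.05     ]
time: 3.02
position: [0.4677, -0.2233, 0.3228]
orientation: [[1.0, -0.009, -0.005], [-0.009, -1.0, 0.002], [-0.005, -0.002, -1.0]]
wrist_force: [0.5, -0.2, 0.3]
grip_width: 0.6
grip_force: 0.0
[{'centre': [255.0, 205.7], 'conf': 0.96}, {'centre': [404.8, 108.1], 'conf': 0.58}]
1114 [ 0.47004475 -0.22343931  0.1087062 ] [ 0.45609743 -0.23584552  0.09003669] [ 0.48012264 -0.21090725  0.11329978]
top 891 [ 0.46848124 -0.22339555  0.11114125] [ 0.45609743 -0.23440498  0.1060361 ] [ 0.47908565 -0.21219659  0.11329978]
(array([ 0.47294308, -0.22258724,  0.10839583]), [np.float64(0.0012570974871038627), np.float64(0.0012570974871038629)])
```

```bash
python3 -m jog '[0,0,-40,0,0,0,-78,0,0,0,-78,0,0,0,-78,0]' && python3 -m jog '[0,0,0,0,0,0,0,0,0,0,0,0,0,0,0,0,0,0,0,0]' 0 60 && python3 -m jog '[0,0,20,0,0,0,60,0,0,0,110,0,0,0,110,0,0,0,110,0,0,0,110,0]'
```

```text
time: 3.62
position: [0.4697, -0.2236, 0.2488]
orientation: [[1.0, -0.008, 0.003], [-0.008, -1.0, -0.001], [0.003, 0.001, -1.0]]
wrist_force: [-0.4, -0.7, 0.3]
grip_width: 0.601
grip_force: 0.0
time: 4.25
position: [0.4693, -0.2234, 0.2486]
orientation: [[1.0, -0.008, 0.003], [-0.008, -1.0, -0.001], [0.003, 0.001, -1.0]]
wrist_force: [-0.6, 0.4, 6.9]
grip_width: 0.264
grip_force: 58.4
time: 5.0
position: [0.468, -0.223, 0.3553]
orientation: [[1.0, -0.008, -0.003], [-0.008, -1.0, 0.001], [-0.003, -0.001, -1.0]]
wrist_force: [-0.2, 0.2, -1.0]
grip_width: 0.263
grip_force: 58.8
```

```bash
python3 -m jog '[-5,50,10,0,-10,100,10,0,-18,150,10,0,-18,173,10,0,-18,173,10,0,-18,173,10,0]'
cat > look.py <<'E'
from h import *
import sys
n=sys.argv[1]
wi=eyes.camera_info("wrist");w,d=eyes.camera("wrist");cv2.imwrite(f"pics/{n}.png",w)
np.savez(n,K=wi["K"],pose=wi["pose"],d=d)
o=env.get_obs();print(o["position"],wi["pose"][:3,3])
for t in sys.argv[2:]:
    print(t,[(np.round(r["centre"],1).tolist(),round(r["conf"],2)) for r in eyes.spot_point("wrist",t)[:4]])
E
python3 look.py w3 clevis_mouth vee_seat fixture clip_nose taper_pin_shoulder taper_pin_grip
```

```text
time: 5.75
position: [0.4506, -0.0512, 0.366]
orientation: [[1.0, -0.009, -0.001], [-0.009, -1.0, -0.0], [-0.001, 0.0, -1.0]]
wrist_force: [0.3, 0.3, -1.1]
grip_width: 0.269
grip_force: 59.1
[ 0.45064674 -0.05148115  0.36616967] [ 0.5161694  -0.05157651  0.33557682]
clevis_mouth [([255.2, 128.7], 0.67)]
vee_seat [([102.2, 98.0], 0.57)]
fixture [([176.9, 112.0], 0.85)]
clip_nose [([95.5, 109.7], 0.78)]
taper_pin_shoulder [([259.7, 229.6], 0.96), ([416.5, 12.1], 0.91)]
taper_pin_grip [([256.3, 253.6], 0.66)]
```

View pics/w3.png

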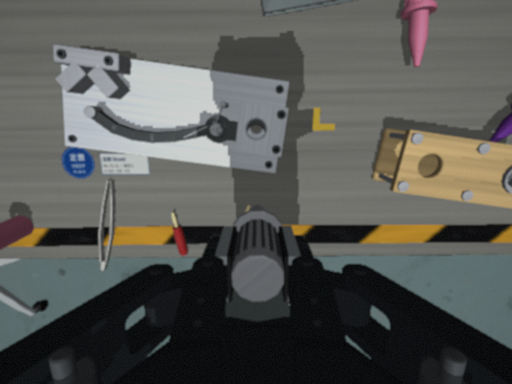

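The wrist view shows the pin held upright, the bracket hole at (256,128), vee block at (92,80), nose at (92,111), and the empty stand hole at (428,165).

Run:
```python
from h import *
def L(n):
    f=np.load(n+".npz");return {"K":f["K"],"pose":f["pose"]},f["d"]
I3,d3=L("w3");I1,d1=L("w1")
g=cv2.cvtColor(cv2.imread("pics/w3.png"),6)
def circ(y0,y1,x0,x1,th):
    m=(g[y0:y1,x0:x1]<th).astype("uint8");n,l,s,c=cv2.connectedComponentsWithStats(m)
    for k in range(1,n):
        if s[k,4]>60: print(th,(c[k]+[x0,y0]).round(1),s[k].tolist())
for th in (60,80,100):circ(115,142,243,270,th)
for th in (60,80,100):circ(150,180,412,445,th)
for p in((255.2,128.7),(255.5,128)):print("clevis",atz("wrist",p,.052,I3))
print(tri([ray("wrist",(255.4,128.3),I3),ray("wrist",(104,147.4),I1)]))
print("stand hole",atz("wrist",(428,165),.060,I3))
P,u,v=deproj(I3,d3,np.ones_like(d3,bool))
near=np.hypot(P[:,0]-.52,P[:,1]-.038)<.16
q=P[near&(P[:,2]>.048)&(P[:,2]<.056)&(P[:,1]<-.02)];r=cv2.minAreaRect((q[:,:2]*1000).astype("float32"));print("bracket",q[:,2].mean(),r)
q=P[near&(P[:,2]>.011)&(P[:,2]<.056)];r=cv2.minAreaRect((q[:,:2]*1000).astype("float32"));print("plate",r)
q=P[near&(P[:,2]>.011)&(P[:,2]<.02)];print("plate z",q[:,2].mean())
q=P[near&(P[:,2]>.039)&(P[:,2]<.05)&(P[:,1]>.09)];print("vee",q.mean(0),cv2.minAreaRect((q[:,:2]*1000).astype("float32")))
```

```text
60 [256.1 123.6] [5, 5, 17, 9, 85]
80 [255.9 125.3] [4, 4, 19, 14, 178]
100 [255.8 125.5] [3, 3, 21, 16, 224]
80 [436.5 167. ] [16, 6, 14, 21, 84]
100 [432.  164.4] [8, 5, 22, 22, 285]
clevis [ 0.50432919 -0.04977784  0.052     ]
clevis [ 0.50500115 -0.05008171  0.052     ]
(array([ 0.50413991, -0.0500392 ,  0.05156734]), [np.float64(0.0005586225393879176), np.float64(0.0005586225393881285)])
stand hole [ 0.467877   -0.22139732  0.06      ]
bracket 0.0525657454448474 ((504.3868103027344, -48.37154006958008), (61.47515869140625, 48.064998626708984), 82.17657470703125)
plate ((486.9967346191406, 25.192657470703125), (238.16221618652344, 274.0443115234375), 13.067915916442871)
plate z 0.01636577072640618
vee [0.55993207 0.11544634 0.04405409] ((548.7200927734375, 117.16731262207031), (55.86019515991211, 63.901329040527344), 83.51483917236328)
```

Run:
```python
from h import *
f=np.load("w3.npz");I={"K":f["K"],"pose":f["pose"]};d=f["d"]
print("shoulder",atz("wrist",(259.7,229.6),.1774,I),"mid",atz("wrist",(256.3,253.6),.2054,I),"top",atz("wrist",(257.5,277.5),.2284,I))
P,u,v=deproj(I,d,np.ones_like(d,bool))
b=(abs(u-257)<26)&(v>200)&(v<305)
for z0,z1 in((.17,.18),(.18,.185),(.185,.2),(.2,.215),(.2245,.233)):
    s=P[b&(P[:,2]>z0)&(P[:,2]<z1)];print(z0,len(s),s.mean(0).round(4) if len(s) else 0,s.min(0).round(4),s.max(0).round(4))
```

```text
shoulder [ 0.44967184 -0.05265545  0.1774    ] mid [ 0.44820842 -0.05063077  0.2054    ] top [ 0.44878833 -0.05120481  0.2284    ]
0.17 27 [ 0.4607 -0.0519  0.1791] [ 0.455  -0.0648  0.1777] [ 0.4636 -0.0372  0.18  ]
0.18 471 [ 0.4589 -0.0512  0.1826] [ 0.4501 -0.0652  0.18  ] [ 0.4638 -0.0369  0.1848]
0.185 412 [ 0.458  -0.0513  0.1939] [ 0.4513 -0.0645  0.185 ] [ 0.4608 -0.0379  0.2   ]
0.2 641 [ 0.4581 -0.051   0.2079] [ 0.4516 -0.064   0.2   ] [ 0.4611 -0.0382  0.215 ]
0.2245 2148 [ 0.4496 -0.051   0.2286] [ 0.4364 -0.0621  0.2245] [ 0.4602 -0.0397  0.2306]
```

```bash
python3 -m jog '[30,1,0,0,55,1,-30,0,55,1,-65,0,55,1,-65,0,55,1,-65,0]' && python3 -m jog '[0,0,-15,0,0,0,-30,0,0,0,-30,0,0,0,-30,0]'
```

```text
time: 6.72
position: [0.506, -0.0492, 0.3027]
orientation: [[1.0, -0.008, 0.001], [-0.008, -1.0, -0.0], [0.001, 0.0, -1.0]]
wrist_force: [0.2, 1.1, -1.7]
grip_width: 0.267
grip_force: 59.0
time: 7.22
position: [0.5057, -0.0491, 0.2717]
orientation: [[1.0, -0.008, -0.0], [-0.008, -1.0, 0.0], [-0.0, -0.0, -1.0]]
wrist_force: [-0.1, 0.2, -1.7]
grip_width: 0.262
grip_force: 59.0
```

Run:
```python
from h import *
p,_=eyes.camera("scene");cv2.imwrite("pics/s1.png",cv2.resize(p[130:270,190:350],None,fx=4,fy=4,interpolation=3))
```

```text
(no output)
```

View pics/s1.png

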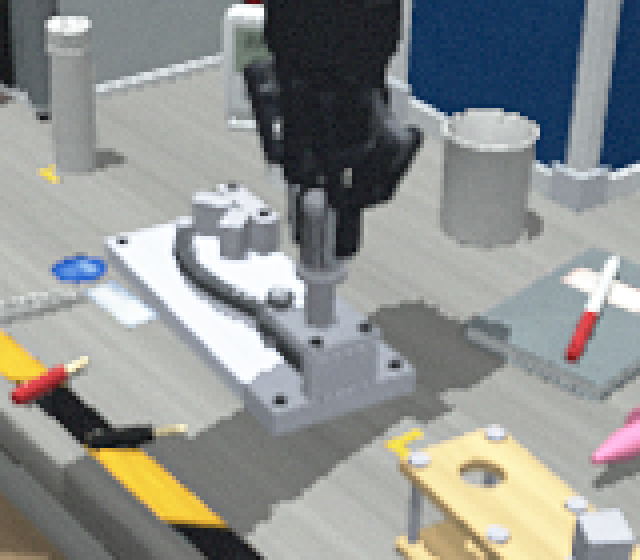

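The pin is in the bracket hole (crop (318,320)), upright, collar well above the bracket. Drive on.

```bash
python3 -m jog '[0,0,-7,0,0,0,-14,0,0,0,-14,0,0,0,-14,0]' && python3 -m jog '[0,0,-5,0,0,0,-10,0,0,0,-14,0,0,0,-14,0,0,0,-14,0]'
```

```text
time: 7.78
position: [0.5058, -0.0499, 0.2573]
orientation: [[1.0, -0.009, 0.0], [-0.009, -1.0, -0.001], [0.0, 0.001, -1.0]]
wrist_force: [2.0, -3.7, -4.8]
grip_width: 0.267
grip_force: 58.9
time: 8.4
position: [0.5058, -0.0499, 0.2436]
orientation: [[1.0, -0.009, 0.001], [-0.009, -1.0, -0.001], [0.001, 0.001, -1.0]]
wrist_force: [2.5, -5.2, -1.4]
grip_width: 0.266
grip_force: 59.4
```

```bash
python3 -m jog '[0,-0.5,-1,0,0,-1,-2,0,0,-1,-3,0,0,-1,-3,0,0,-1,-3,0]' && python3 -m jog '[0,0,-1,0,0,0,-2,0,0,0,-2,0,0,0,-2,0]'
```

```text
time: 9.02
position: [0.5058, -0.0502, 0.2408]
orientation: [[1.0, -0.008, 0.001], [-0.008, -1.0, -0.0], [0.001, 0.0, -1.0]]
wrist_force: [0.6, -5.1, 3.3]
grip_width: 0.263
grip_force: 59.4
time: 9.52
position: [0.5058, -0.0501, 0.2405]
orientation: [[1.0, -0.008, 0.0], [-0.008, -1.0, -0.001], [0.0, 0.001, -1.0]]
wrist_force: [-3.1, -4.5, 19.1]
grip_width: 0.264
grip_force: 61.6
```

```bash
python3 -m jog '[0,0,1,0,0,0,1,0,0,0,1,0]' 60 && python3 -m jog '[0,0,40,0,0,0,90,0,-20,30,130,0,-40,60,130,0,-40,60,130,0,-40,60,130,0]' && python3 look.py w4 taper_pin_shoulder clip_nose vee_seat taper_pin_grip
python3 - <<'E'
from h import *
p,_=eyes.camera("scene");w=cv2.imread("pics/w4.png")
a=cv2.resize(p[150:270,190:350],(560,420),interpolation=3);cv2.imwrite("pics/c1.png",np.vstack([a,cv2.resize(w[20:180,120:440],(560,180*28//18),interpolation=3)])[:600+100][:600] if 0 else np.hstack([cv2.resize(p[150:270,190:350],(400,300),interpolation=3),cv2.resize(w,(400,300))]))
f=np.load("w4.npz");I={"K":f["K"],"pose":f["pose"]}
P,u,v=deproj(I,f["d"],np.ones_like(f["d"],bool))
s=P[(np.hypot(P[:,0]-.504,P[:,1]+.05)<.02)&(P[:,2]>.045)&(P[:,2]<.12)]
for a,b in((.05,.054),(.054,.062),(.095,.11)):
    t=s[(s[:,2]>a)&(s[:,2]<b)];print(a,len(t),t.mean(0) if len(t) else 0)
E
```

```text
time: 9.9
position: [0.5054, -0.0495, 0.2392]
orientation: [[1.0, -0.008, -0.001], [-0.008, -1.0, 0.001], [-0.001, -0.001, -1.0]]
wrist_force: [-0.3, 0.4, -0.8]
grip_width: 0.598
grip_force: 0.0
time: 10.65
position: [0.4657, 0.0095, 0.3694]
orientation: [[1.0, -0.008, -0.0], [-0.008, -1.0, -0.0], [-0.0, 0.0, -1.0]]
wrist_force: [0.7, -0.3, -0.7]
grip_width: 0.601
grip_force: 0.0
[0.46593088 0.00912489 0.36925309] [0.53133535 0.00920708 0.33894455]
taper_pin_shoulder [([471.6, 29.4], 0.82)]
clip_nose [([156.4, 137.8], 0.73), ([227.4, 127.7], 0.72), ([479.1, 173.8], 0.31)]
vee_seat [([161.4, 115.7], 0.89)]
taper_pin_grip [([320.9, 144.8], 0.69), ([154.8, 137.7], 0.66), ([475.9, 0.0], 0.61)]
0.05 325 [ 0.50878529 -0.04474842  0.05251045]
0.054 218 [ 0.50655744 -0.0425349   0.05736343]
0.095 676 [ 0.50434109 -0.04915483  0.10291163]
```

View pics/c1.png

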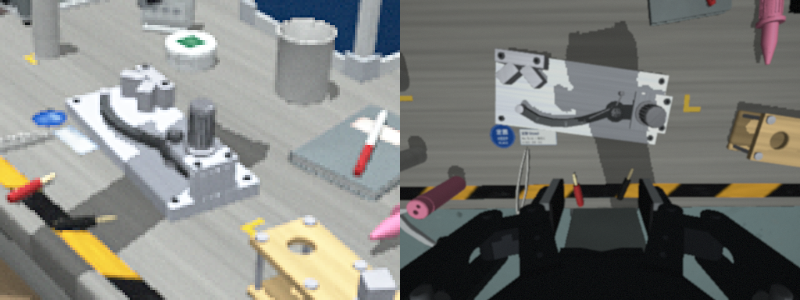

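Pin is home: collar on the bracket, grip top at 103 mm, arm drawn back from the vee. Now the sleeve.

```bash
python3 - <<'E'
from h import *
def L(n):
    f=np.load(n+".npz");return {"K":f["K"],"pose":f["pose"]},f["d"]
I3,_=L("w3");I4,d4=L("w4")
print(atz("wrist",(161.4,115.7),.016,I4),atz("wrist",(102.2,98),.016,I3),tri([ray("wrist",(161.4,115.7),I4),ray("wrist",(102.2,98),I3)]))
P,u,v=deproj(I4,d4,np.ones_like(d4,bool))
near=(abs(P[:,0]-.52)<.1)&(abs(P[:,1]-.038)<.16)
q=P[near&(P[:,2]>.04)&(P[:,2]<.048)&(P[:,1]>.06)];print("vee top",cv2.minAreaRect((q[:,:2]*1000).astype("float32")))
q=P[near&(P[:,2]>.012)&(P[:,2]<.021)];print("plate",cv2.minAreaRect((q[:,:2]*1000).astype("float32")))
for y in (-10,-9,-8.5,-8):
    a=np.radians(y);R=np.array([[np.cos(a),-np.sin(a)],[np.sin(a),np.cos(a)]]);print(y,[.5043,-.050]+R@[.0096,.1696],"nose0 etc",[.5043,-.05]+R@[.0021,.0916])
E
python3 -m jog '[-10,55,0,0,-20,110,0,0,-30,170,0,0,-40,230,0,0,-46,290,0,0,-46,290,0,0,-46,290,0,0]'; python3 look.py w5 sleeve_mid sleeve tall_sleeve
```

```text
[0.53308672 0.11549783 0.016     ] [0.53675231 0.11579361 0.016     ] (array([0.53467084, 0.1125683 , 0.02325172]), [np.float64(0.0017041591500869626), np.float64(0.001704159150086912)])
vee top ((541.46630859375, 114.96727752685547), (61.67020034790039, 76.92959594726562), 81.66929626464844)
plate ((551.1858520507812, 35.195709228515625), (240.535400390625, 165.40621948242188), 81.85320281982422)
-10 [0.54320489 0.11535637] nose0 etc [0.52227427 0.03984373]
-9 [0.54031309 0.11601017] nose0 etc [0.52070354 0.04014374]
-8.5 [0.53886303 0.11631812] nose0 etc [0.51991628 0.04028345]
-8 [0.53741033 0.1166134 ] nose0 etc [0.51912782 0.04041629]
time: 11.82
position: [0.4199, 0.2993, 0.3692]
orientation: [[1.0, -0.009, -0.001], [-0.009, -1.0, -0.001], [-0.001, 0.001, -1.0]]
wrist_force: [0.6, -0.6, -0.1]
grip_width: 0.603
grip_force: 0.0
[0.42020159 0.2985708  0.36926644] [0.48552955 0.29901462 0.33879912]
sleeve_mid [([299.5, 207.3], 0.74)]
sleeve [([251.6, 159.7], 0.73), ([295.7, 201.7], 0.63)]
tall_sleeve [([248.2, 55.7], 0.68), ([429.6, 66.3], 0.41)]
```

View pics/w5.png

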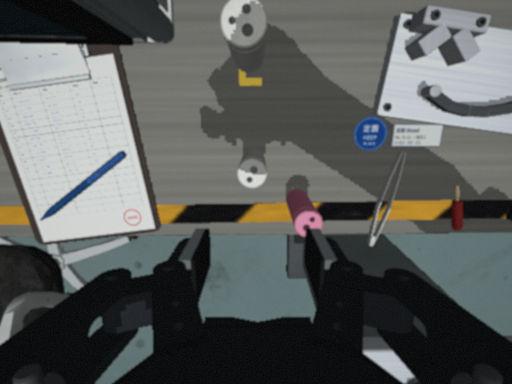

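The short grey sleeve's top is at (253,173) and its foot at (251,160); the pink one's top is at (308,222), the tall one at (245,22), the holder's vee upper right at (445,35). Now the exact positions.

Run:
```python
from h import *
f=np.load("w5.npz");I={"K":f["K"],"pose":f["pose"]};d=f["d"]
P,u,v=deproj(I,d,np.ones_like(d,bool))
for n,c in(("short",(252,172)),("pink",(309,222))):
    b=(np.hypot(u-c[0],v-c[1])<24)
    t=P[b&(P[:,2]>.078)&(P[:,2]<.095)];r=cv2.minEnclosingCircle((t[:,:2]*1000).astype("float32"));print(n,len(t),t.mean(0),r)
m=cv2.imread("pics/w5.png")
print("foot",atz("wrist",(251.6,159.7),0,I))
b=P[(P[:,2]>.009)&(P[:,2]<.021)&(P[:,1]<.17)&(P[:,0]>.44)&(P[:,0]<.62)&(P[:,1]>.05)];print(b.min(0),b.max(0))
# near-left edge of plate: fit end edge y(x)
e=[];
for x in np.arange(.5,.585,.005):
    s=b[abs(b[:,0]-x)<.0025]
    if len(s)>3:e.append((x,s[:,1].max()))
e=np.array(e);p=np.polyfit(e[:,0],e[:,1],1);print("end edge yaw",np.degrees(np.arctan(p[0])),np.std(np.polyval(p,e[:,0])-e[:,1]))
e=[]
for y in np.arange(.06,.15,.005):
    s=b[abs(b[:,1]-y)<.0025]
    if len(s)>3:e.append((y,s[:,0].min()))
e=np.array(e);p2=np.polyfit(e[:,0],e[:,1],1);print("side yaw",-np.degrees(np.arctan(p2[0])),np.std(np.polyval(p2,e[:,0])-e[:,1]))
a=-np.arctan((p2[0]-p[0])/2);
y=(np.polyval(p,0)+p[0]*np.polyval(p2,0))/(1-p[0]*p2[0]);C=np.array([np.polyval(p2,y),y]);R=np.array([[np.cos(a),-np.sin(a)],[np.sin(a),np.cos(a)]])
print("corner",C,"seat",C+R@[.0575,-.042],"fixture O",C+R@[.05,-.12],np.degrees(a))
```

```text
short 671 [0.43538697 0.30392556 0.0851599 ] ((434.8022155761719, 303.8470458984375), 14.13930892944336)
pink 540 [0.38759583 0.25110953 0.08473894] ((384.705322265625, 249.86053466796875), 14.17223834991455)
foot [0.43487974 0.30565076 0.        ]
[0.44038702 0.05000107 0.0090021 ] [0.5854243  0.16583205 0.02099869]
end edge yaw -7.792689338148666 0.0001441243877339157
side yaw 1.561979508046239 0.012104405122583244
corner [0.47150491 0.16808   ] seat [0.52662096 0.12299706] fixture O [0.5148648  0.04552421] -3.1362295976903183
```

```bash
python3 -m jog '[15,4.5,-40,0,15,4.5,-90,0,15,4.5,-130,0,15,4.5,-152,0,15,4.5,-152,0,15,4.5,-152,0]' && python3 -m jog '[0,0,0,0,0,0,0,0,0,0,0,0,0,0,0,0,0,0,0,0]' 0 60 && python3 -m jog '[0,0,10,0,0,0,60,0,0,0,110,0,0,0,130,0,0,0,130,0,0,0,130,0]'
```

```text
time: 12.78
position: [0.4353, 0.3042, 0.2188]
orientation: [[1.0, -0.009, 0.002], [-0.009, -1.0, 0.001], [0.002, -0.001, -1.0]]
wrist_force: [-0.3, 0.8, -0.7]
grip_width: 0.601
grip_force: 0.0
time: 13.4
position: [0.4351, 0.3046, 0.2191]
orientation: [[1.0, -0.008, 0.002], [-0.008, -1.0, 0.001], [0.002, -0.001, -1.0]]
wrist_force: [-0.4, -1.0, 6.7]
grip_width: 0.313
grip_force: 58.6
time: 14.15
position: [0.4342, 0.3038, 0.3466]
orientation: [[1.0, -0.008, -0.002], [-0.008, -1.0, -0.002], [-0.002, 0.002, -1.0]]
wrist_force: [-0.8, -0.3, -1.8]
grip_width: 0.312
grip_force: 59.3
```

```bash
python3 -m jog '[10,-50,0,0,20,-100,0,0,35,-150,0,0,40,-187,0,0,40,-187,0,0,40,-187,0,0]'; python3 look.py w6 vee_seat clip_nose clevis_mouth sleeve_mid
python3 - <<'E'
from h import *
f=np.load("w6.npz");I={"K":f["K"],"pose":f["pose"]};d=f["d"]
P,u,v=deproj(I,d,np.ones_like(d,bool))
b=P[(P[:,2]>.011)&(P[:,2]<.021)&(P[:,0]>.48)&(P[:,0]<.6)&(P[:,1]<.18)&(P[:,1]>.13)]
e=[]
for x in np.arange(.51,.585,.005):
    s=b[abs(b[:,0]-x)<.0025]
    if len(s)>3:e.append((x,s[:,1].max()))
e=np.array(e);p=np.polyfit(e[:,0],e[:,1],1);a=np.arctan(p[0]);print("end yaw",np.degrees(a),np.polyval(p,.545),len(e))
s=P[(P[:,2]>.2)&(P[:,2]<.25)&(abs(P[:,1]-.117)<.02)];print(len(s))
t=P[(abs(P[:,2]-.2125)<.004)&(np.hypot(P[:,0]-.474,P[:,1]-.117)<.03)];print("sleeve top",t.mean(0),cv2.minEnclosingCircle((t[:,:2]*1000).astype("float32")))
t=P[(abs(P[:,2]-.15)<.02)&(np.hypot(P[:,0]-.474,P[:,1]-.117)<.03)];print("sleeve side max",t.min(0),t.max(0))
for k in(-8,-7.5): 
    q=P[(P[:,2]>.041)&(P[:,2]<.047)&(P[:,0]>.5)&(P[:,0]<.61)&(P[:,1]>.07)&(P[:,1]<.17)]
    a=np.radians(k);R=np.array([[np.cos(a),-np.sin(a)],[np.sin(a),np.cos(a)]]);o=np.array([.5043,-.05])-R@[-.0021,-.0916];l=(q[:,:2]-o)@R*1000
    # vee faces: for each local y nearest-to-(-x) point
    print(k,o,[(int(y),round(float(l[abs(l[:,1]-y)<1.5,0].min()),1)) for y in range(50,112,4) if (abs(l[:,1]-y)<1.5).any()])
E
```

```text
time: 14.9
position: [0.4742, 0.1178, 0.3467]
orientation: [[1.0, -0.008, -0.002], [-0.008, -1.0, 0.0], [-0.002, -0.0, -1.0]]
wrist_force: [-0.6, 0.9, -1.9]
grip_width: 0.313
grip_force: 59.7
[0.47422729 0.1183724  0.34699556] [0.53980413 0.11755315 0.31619085]
vee_seat [([260.5, 120.5], 0.61)]
clip_nose [([255.6, 145.2], 0.79)]
clevis_mouth [([437.7, 152.7], 0.57)]
sleeve_mid [([134.9, 261.6], 0.66), ([258.5, 239.9], 0.61), ([82.7, 103.8], 0.56)]
end yaw -8.047741455518773 0.15706662680250635 15
7391
sleeve top [0.47541108 0.1178368  0.21252852] ((482.34832763671875, 115.76588439941406), 28.30754852294922)
sleeve side max [0.47639257 0.10402578 0.13000876] [0.48766822 0.13125246 0.16996297]
-8 [0.51912782 0.04041629] [(50, 15.4), (54, 11.2), (58, 8.9), (62, 11.4), (66, 15.4), (70, 20.1), (74, -25.9), (78, -26.2), (82, -23.8), (86, 18.7), (90, 14.5), (94, 10.4), (98, 9.1), (102, 12.3), (106, 16.3)]
-7.5 [0.51833823 0.04054224] [(50, 15.6), (54, 12.5), (58, 10.2), (62, 12.7), (66, 16.7), (70, 21.5), (74, -24.4), (78, -24.8), (82, -22.3), (86, 20.2), (90, 16.1), (94, 12.0), (98, 10.7), (102, 14.0), (106, 18.8)]
```

View pics/w6.png

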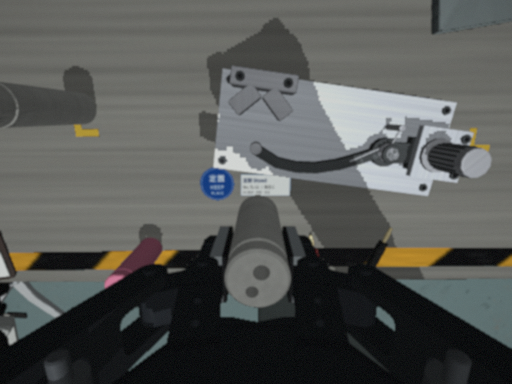

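The vee is at (262,100), nose at (257,148) with a free gap, sleeve held upright. The measured faces put the seat at (0.537, 0.117), matching the drawing within about 0.5 mm.

```bash
python3 -m jog '[30,-0.5,0,0,59.5,-0.5,0,0,59.5,-0.5,-30,0,59.5,-0.5,-70,0,59.5,-0.5,-70,0,59.5,-0.5,-70,0]' && python3 -m jog '[0,0,-8,0,0,0,-16,0,0,0,-24,0,0,0,-32,0,0,0,-37,0,0,0,-37,0,0,0,-37,0]'
```

```text
time: 15.9
position: [0.5346, 0.1175, 0.2789]
orientation: [[1.0, -0.008, 0.002], [-0.008, -1.0, 0.001], [0.002, -0.001, -1.0]]
wrist_force: [0.6, 0.2, -1.5]
grip_width: 0.315
grip_force: 59.7
time: 16.77
position: [0.5343, 0.1169, 0.2409]
orientation: [[1.0, -0.008, 0.0], [-0.008, -1.0, 0.0], [0.0, -0.0, -1.0]]
wrist_force: [-0.2, -0.6, -2.6]
grip_width: 0.312
grip_force: 59.7
```

```bash
python3 -m jog '[0,0,-3,0,0,0,-5,0,0,0,-6,0,0,0,-6,0,0,0,-6,0]'
```

```text
time: 17.4
position: [0.5343, 0.1169, 0.2351]
orientation: [[1.0, -0.008, 0.001], [-0.008, -1.0, -0.0], [0.001, 0.0, -1.0]]
wrist_force: [-0.9, -0.7, 4.1]
grip_width: 0.314
grip_force: 59.9
```

Touched down (+6 N) at exactly the expected height. Release, rise, and check.

```bash
python3 -m jog '[0,0,0,0,0,0,0,0,0,0,0,0,0,0,0,0]' 60 && python3 -m jog '[0,0,30,0,0,0,80,0,-20,-20,130,0,-50,-50,130,0,-75,-50,130,0,-75,-50,130,0,-75,-50,130,0]'; python3 look.py w7 taper_pin_grip
python3 - <<'E'
from h import *
f=np.load("w7.npz");I={"K":f["K"],"pose":f["pose"]};d=f["d"]
P,u,v=deproj(I,d,np.ones_like(d,bool))
t=P[(P[:,2]>.095)&(P[:,2]<.106)&(np.hypot(P[:,0]-.534,P[:,1]-.117)<.03)];print("sleeve top",len(t),t.mean(0),cv2.minEnclosingCircle((t[:,:2]*1000).astype("float32")))
t=P[(P[:,2]>.095)&(P[:,2]<.108)&(np.hypot(P[:,0]-.504,P[:,1]+.05)<.025)];print("pin top",len(t),t.mean(0),cv2.minEnclosingCircle((t[:,:2]*1000).astype("float32")))
E
```

```text
time: 17.9
position: [0.5342, 0.1168, 0.2346]
orientation: [[1.0, -0.008, -0.0], [-0.008, -1.0, -0.0], [-0.0, 0.0, -1.0]]
wrist_force: [0.5, 0.0, -0.1]
grip_width: 0.602
grip_force: 0.0
time: 18.77
position: [0.4599, 0.0671, 0.365]
orientation: [[1.0, -0.008, 0.001], [-0.008, -1.0, 0.0], [0.001, -0.0, -1.0]]
wrist_force: [0.0, 0.4, -0.2]
grip_width: 0.6
grip_force: 0.0
[0.46004261 0.06714112 0.36488698] [0.52554017 0.06681502 0.33470495]
taper_pin_grip [([44.1, 93.2], 0.71), ([389.0, 142.5], 0.63)]
sleeve top 954 [0.53379102 0.11605786 0.10110684] ((533.531494140625, 116.6723861694336), 14.255939483642578)
pin top 776 [ 0.504196   -0.04829529  0.10261916] ((503.79046630859375, -49.69234848022461), 12.443963050842285)
```

```bash
python3 -m jog '[20,-50,0,0,40,-100,0,0,45,-117,0,0,45,-117,-50,0,45,-117,-90,0,45,-117,-123,0,45,-117,-123,0,45,-117,-123,0]' && python3 -m jog '[0,0,0,0,0,0,0,0,0,0,0,0,0,0,0,0,0,0,0,0]' 0 60
```

```text
time: 19.88
position: [0.505, -0.0496, 0.2426]
orientation: [[1.0, -0.007, 0.002], [-0.007, -1.0, 0.0], [0.002, -0.0, -1.0]]
wrist_force: [-0.2, 0.7, -0.1]
grip_width: 0.601
grip_force: 0.0
time: 20.5
position: [0.5047, -0.0501, 0.2433]
orientation: [[1.0, -0.008, 0.003], [-0.008, -1.0, -0.001], [0.003, 0.001, -1.0]]
wrist_force: [-1.2, -0.9, 5.8]
grip_width: 0.267
grip_force: 58.4
```

```bash
python3 -m jog '[0,0,4,0,0,0,8,0,0,0,12,0,0,0,16,0,0,0,20,0,0,0,25,0,0,0,30,0,0,0,36,0,0,0,42,0,0,0,50,0]' && python3 -m jog '[0,0,30,0,0,0,70,0,0,0,70,0,0,0,70,0]'
```

```text
time: 21.75
position: [0.5034, -0.0501, 0.2917]
orientation: [[1.0, -0.008, -0.002], [-0.008, -1.0, -0.0], [-0.002, 0.0, -1.0]]
wrist_force: [0.1, 0.2, -1.4]
grip_width: 0.264
grip_force: 59.0
time: 22.25
position: [0.5035, -0.0502, 0.3612]
orientation: [[1.0, -0.008, -0.002], [-0.008, -1.0, -0.0], [-0.002, 0.0, -1.0]]
wrist_force: [-0.2, 0.1, -2.7]
grip_width: 0.261
grip_force: 59.2
```

```bash
python3 -m jog '[-20,-50,0,0,-40,-100,0,0,-60,-150,0,0,-75,-172,0,0,-75,-172,0,0,-75,-172,0,0]'; python3 look.py w8 taper_pin_shoulder
python3 - <<'E'
from h import *
p,_=eyes.camera("scene");w=cv2.imread("pics/w8.png")
cv2.imwrite("pics/c2.png",np.hstack([cv2.resize(p[150:270,190:350],(400,300),interpolation=3),cv2.resize(w,(400,300))]))
f=np.load("w8.npz");I={"K":f["K"],"pose":f["pose"]};d=f["d"]
P,u,v=deproj(I,d,np.ones_like(d,bool))
b=P[(P[:,2]>.055)&(P[:,2]<.068)&(np.hypot(P[:,0]-.46,P[:,1]+.268)<.1)]
r=cv2.minAreaRect((b[:,:2]*1000).astype("float32"));print("stand",r)
h=P[(P[:,2]<.05)&(np.hypot(P[:,0]-.467,P[:,1]+.224)<.018)];print("hole pts",len(h))
s=(abs(u-257)<30)&(v>190)&(v<310)
zc=env.get_obs()["position"][2]-.1913
for a,c in((0,.005),(.006,.02),(.02,.04),(.049,.054)):
    t=P[s&(P[:,2]-zc>a)&(P[:,2]-zc<c)];print(a,len(t),t.mean(0).round(4),t.min(0).round(4),t.max(0).round(4))
g=cv2.cvtColor(w,6);c=cv2.HoughCircles(cv2.medianBlur(g[80:180,210:310],3),3,1,20,param1=80,param2=12,minRadius=8,maxRadius=18);print(None if c is None else (c[0]+[210,80,0]).tolist())
E
```

```text
time: 23.0
position: [0.4293, -0.2212, 0.3608]
orientation: [[1.0, -0.007, -0.001], [-0.007, -1.0, 0.001], [-0.001, -0.001, -1.0]]
wrist_force: [-0.6, 0.2, -1.4]
grip_width: 0.264
grip_force: 59.4
[ 0.42959738 -0.22091137  0.36107592] [ 0.49487977 -0.22139549  0.33035463]
taper_pin_shoulder [([373.4, 90.2], 0.63), ([256.4, 227.6], 0.6)]
stand ((460.23675537109375, -268.19866943359375), (150.33001708984375, 62.1605224609375), 81.28168487548828)
hole pts 458
0 353 [ 0.4384 -0.2211  0.1741] [ 0.4293 -0.2357  0.1705] [ 0.4431 -0.2069  0.1751]
0.006 296 [ 0.4373 -0.2211  0.1841] [ 0.4313 -0.2342  0.1761] [ 0.4405 -0.2092  0.19  ]
0.02 930 [ 0.4377 -0.2208  0.2008] [ 0.4311 -0.2362  0.1901] [ 0.4406 -0.2054  0.2101]
0.049 2068 [ 0.4289 -0.2209  0.221 ] [ 0.4166 -0.2335  0.2191] [ 0.4398 -0.2082  0.2241]
[[259.5, 146.5, 10.899999618530273]]
```

View pics/c2.png

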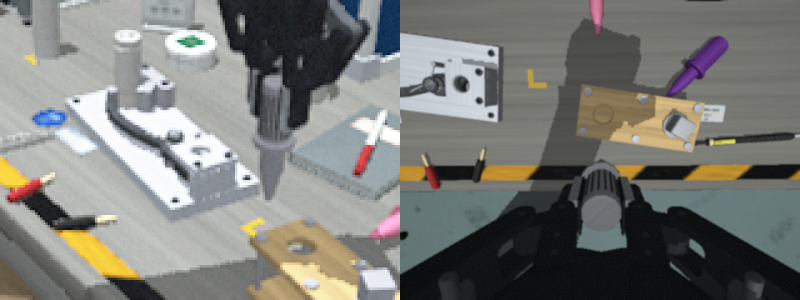

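The scene shows the sleeve standing in the vee with the arm's nose on it and the bracket hole empty; the pin is held upright. Return it to the stand.

```bash
python3 -m jog '[20,-2.5,0,0,39,-2.5,0,0,39,-2.5,-30,0,39,-2.5,-50,0,39,-2.5,-50,0,39,-2.5,-50,0]' && python3 -m jog '[0,0,-10,0,0,0,-20,0,0,0,-30,0,0,0,-40,0,0,0,-50,0,0,0,-50,0,0,0,-50,0]'
```

```text
time: 23.9
position: [0.4689, -0.2245, 0.3124]
orientation: [[1.0, -0.008, 0.001], [-0.008, -1.0, -0.0], [0.001, 0.0, -1.0]]
wrist_force: [0.7, 0.1, -2.0]
grip_width: 0.263
grip_force: 59.4
time: 24.78
position: [0.4683, -0.2247, 0.2619]
orientation: [[1.0, -0.008, 0.0], [-0.008, -1.0, -0.0], [0.0, 0.0, -1.0]]
wrist_force: [0.1, 0.4, -2.0]
grip_width: 0.263
grip_force: 59.4
```

```bash
python3 -m jog '[0,0,-5,0,0,0,-9,0,0,0,-11,0,0,0,-11,0,0,0,-11,0]'
```

```text
time: 25.4
position: [0.4681, -0.2246, 0.2513]
orientation: [[1.0, -0.008, -0.0], [-0.008, -1.0, -0.0], [-0.0, 0.0, -1.0]]
wrist_force: [-2.2, 0.4, 5.6]
grip_width: 0.263
grip_force: 60.5
```

```bash
python3 -m jog '[0,0,0,0,0,0,0,0,0,0,0,0,0,0,0,0]' 60 && python3 -m jog '[0,0,30,0,0,0,80,0,-10,40,120,0,-20,90,120,0,-20,140,120,0,-20,180,120,0,-20,180,120,0,-20,180,120,0]'; python3 look.py w9
python3 - <<'E'
from h import *
p,_=eyes.camera("scene");w=cv2.imread("pics/w9.png")
cv2.imwrite("pics/c3.png",np.hstack([cv2.resize(p[150:300,190:390],(400,300),interpolation=3),cv2.resize(w,(400,300))]))
f=np.load("w9.npz");I={"K":f["K"],"pose":f["pose"]};d=f["d"]
P,u,v=deproj(I,d,np.ones_like(d,bool))
t=P[(P[:,2]>.095)&(P[:,2]<.106)&(np.hypot(P[:,0]-.536,P[:,1]-.117)<.03)];print("sleeve top",len(t),t.mean(0),cv2.minEnclosingCircle((t[:,:2]*1000).astype("float32")))
t=P[(P[:,2]>.1)&(P[:,2]<.12)&(np.hypot(P[:,0]-.468,P[:,1]+.224)<.025)];print("pin top",len(t),t.mean(0),cv2.minEnclosingCircle((t[:,:2]*1000).astype("float32")) if len(t) else 0)
E
```

```text
time: 25.9
position: [0.4682, -0.2247, 0.2507]
orientation: [[1.0, -0.008, 0.0], [-0.008, -1.0, -0.0], [0.0, 0.0, -1.0]]
wrist_force: [0.1, 0.7, -0.2]
grip_width: 0.598
grip_force: 0.0
time: 26.9
position: [0.4481, -0.0452, 0.3707]
orientation: [[1.0, -0.009, -0.0], [-0.009, -1.0, -0.001], [0.0, 0.001, -1.0]]
wrist_force: [-0.3, -0.4, -0.5]
grip_width: 0.6
grip_force: 0.0
[ 0.44816133 -0.04567513  0.37063815] [ 0.51376051 -0.04550278  0.34031693]
sleeve top 1113 [0.53752431 0.11425376 0.10058403] ((537.7050170898438, 115.45252990722656), 14.591599464416504)
pin top 871 [ 0.46715849 -0.22152844  0.10950235] ((466.2687683105469, -223.81251525878906), 12.575037002563477)
```

View pics/c3.png

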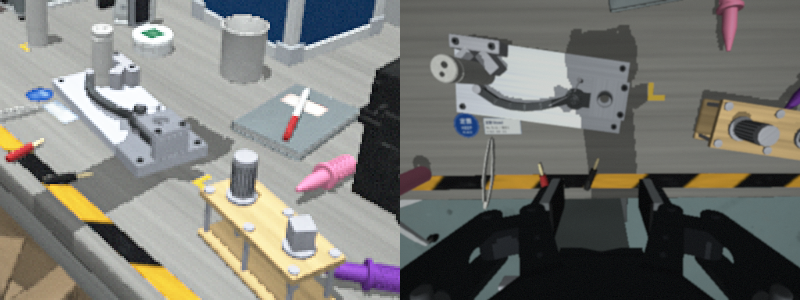

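The sleeve has moved 4 mm into the seat (its top centre is at 0.5377, 0.1155), with the nose pressing on it. The pin is fully down in its stand hole (grip top about 111 mm), and the look-alikes, the tall sleeve and the straight pin are untouched.

```bash
python3 -c "
from workcell import env
print(env.close_job())"
```

```text
the job is handed in; nothing more can be done
None
```

The job is handed in at about 27 s: the short sleeve is clamped upright in the vee by the sprung arm, and the tapered pin is fully down in its own stand hole.

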